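Seat a board in the corner of a bench fence and its end stop

ROBOT

A 6-joint arm with a two-finger parallel gripper is mounted at the origin on the work surface. World frame = base frame: x ahead of the robot, y to its left, z up, the work surface at z = 0. Lengths are in mm, angles in rad, forces in N, time in s.
With the tool pointing down it reaches from about 325 to 900 mm from the base axis. Payload 3.5 kg.
Tool frame: the origin (TCP) lies midway between the tips of the shut fingers; the grasp point (between the pads) lies 19 mm behind it; z points along the fingers, y is the direction in which the jaws open and shut (so a half turn about z gives the same grasp; the last joint's range is limited). The gripper opens to 85 mm and grips with 20 to 120 N. Pads are 22 mm wide; open, the fingers measure 114 mm over their backs; the gripper's body (76 mm by 85 mm) begins 54 mm behind the grasp point. The pads swing forward as they close: fully open they stand 13 mm farther back than shut.
Start: joints at [1.074, 0.276, -0.026, 1.268, 0, 1.467], TCP at [239.819, 577.156, 231.313] pointing down, gripper open.
Joint ranges: [-3.12, 3.12], [-0.85, 1.88], [-1.08, 1.24], [-1.95, 2.15], [-1.57, 1.53], [-3.14, 3.14]. Speed limits (rad/s): [2.57, 2.57, 3.14, 3.14, 3.14, 3.14].

INTERFACE

Orientations are given as a rotation vector (axis times angle).
In Python, from rig import arm gives the robot as it stands.
- The arm moves only by the tool arm_command, never from a script. Its argument "deltas" is a list of rows, each a list of 2 entries, a list of its own where there are three numbers: the shift along the tool's x, y, z in units of 40 mm (1.0 is 40 mm), then the turn, a rotation vector about the tool's x, y, z in units of 6 degrees (1.0 is 6 degrees). In form: [[[dx, dy, dz], [ax, ay, az]], ...]. A call has 1 to 12 rows; each row shifts and turns the commanded pose from where the row before left it, along the tool's axes as they then stand; what a row does not reach is not made up. A row lasts 1/12 s, in which the tool goes at most 41.7 mm and 7.16 degrees, less where a joint would pass 70% of its speed; a pose out of reach is approached as far as the arm can. A call is refused whole if a number of a shift passes 1 or a number of a turn 1, either way. A call with a gripper value outside its range is refused whole. "gripper" is the opening in per cent of the stroke, from 0 (shut) to 100 (fully open), set as the call begins (left out, the last holds). The fingers move at their own pace and stop on an object; the grip force is fixed at half the most. Time passes only in rows, so rows that do not move let the fingers close. It gives the time, the measured TCP pose, the force and the opening at its end, in the units of the state.
- arm.get_obs(): the state, without advancing time (a new reading comes with each control period).
- arm.grab_frame(name): name is "side" or "top" or "wrist"; returns the picture (420x560x3 uint8, red, green, blue); there is no depth.
- arm.calibration(name): a dict with "fx", "fy", "cx", "cy" (pixels), "position" and "orientation" of the camera in the world. Camera axes: x right, y up, looking along -z (the intrinsics and any distortion apply to the point x, -y, -z); pixel columns grow to the right and rows downward; lengths in mm; the calibration is good to about 2 mm. A picture is of the moment at which its call begins: read the wrist's pose just before it. calibration takes no time and is no camera call; for the wrist camera it gives the pose at the moment of the call.
- arm.job_done(): hands the job in, once; it reports no verdict.
The state is a dict: "time": time; "joint_positions": joint angles; "joint_vel": joint speeds; "effort": joint torques, N m; "ee_pos": TCP position; "ee_rot": TCP orientation; "ft_force": force on the tool from outside, world axes, zero at the start; "moment": the same for the moment, N m; "opening": finger opening in mm.
Only numpy, scipy, OpenCV 4.12 (cv2) and the standard library are available. Lean on these libraries where they do the work, as an engineer would, in place of code of your own. Each camera call takes 0.05 s, during which the arm holds its last target.

TASK

Without gripping or lifting it, push the loose pale board along the bench with the fingertips until its long edge lies flush along the dark wooden fence and its end butts against the red stop block (which may be at either end of the fence). Leave the wax tin, glue bottle, brush and jar where they are, and finish with the board lying still in that corner.

Things in the scene. Friction and masses are not known exactly. Their poses are not given: they have to be found in the camera images.
- board: Loose pale pine board lying flat on the bench, 95 mm wide (own x), 160 mm long (own y), 22 mm thick, edges rounded 2 mm, with two thin grey pencil lines across its top; about 0.2 kg, slides on the bench. Origin at the centre of its underside, z up. It starts on the robot's side of the fence, its fence-side edge 50 to 80 mm from the fence at the middle, turned up to 0.2 rad from parallel to it.
- fence: Dark wooden fence bar fixed to the bench, 28 mm wide (own x), 480 mm long (own y), 30 mm high. Origin at the centre of its underside. Own -x looks towards the robot: its working face is the plane 14 mm from the origin on the -x side. Fixed, turned up to 0.25 rad from the robot's y axis.
- stop: Red end stop block fixed to the bench in front of the fence (on the fence's -x side), near the fence's +y end or its -y end, square to the fence (same axes as the fence). 110 mm across (own x), 40 mm wide along the fence (own y), 30 mm high, with a black knob on top, 26 mm wide and 10 mm high. Origin at the centre of its underside; the working face is 20 mm from the origin along the fence, on the side towards the fence's middle.
- tin: Loose low round wax tin with a green lid, 70 mm diameter, 28 mm high, 0.12 kg, standing in front of the fence near the end that has no stop. Origin at the centre of its underside. To be left alone.
- glue: Loose yellow glue bottle with a red cap, 56 mm diameter, 150 mm tall, standing upright beyond the fence. Origin at the centre of its underside. To be left alone.
- brush: Loose flat paint brush about 200 mm long lying along its own x, 45 mm wide, 20 mm high, to the robot's right of the work. Origin under its middle. To be left alone.
- jar: Loose closed orange plastic screw jar with a steel lid, 60 mm diameter, 60 mm tall, to the robot's left of the work. Origin at the centre of its underside. To be left alone.
Not all that is in view belongs to the job. There is more than one size of the board; the job needs the middle-sized.

How it is judged (in metres and radians):
At the end, for the whole second after the job is handed in: The board lies flat and still on the bench, its long edge along the fence (gap under 3 mm at the board's middle, within 0.03 rad of parallel) and its end at the stop block's inner face (gap under 3.5 mm) (x of board in the frame of fence between -0.0645 and -0.058 m and angle between the y axis of board and the y axis of fence, either way round below 0.03 rad and y of board in the frame of stop between -0.1035 and 0.1035 m and y of board in the frame of fence between -0.17 and 0.17 m and height (world z) of board below 0.004 m and angle between board's own z axis and vertical below 0.02 rad and linear speed of board below 0.01 m/s); the robot touches nothing.
It fails at once if the board is lifted or tipped off the bench (height (world z) of board above 0.01 m or angle between board's own z axis and vertical above 0.12 rad).
It fails at once if the wax tin, glue bottle, brush or jar is moved from its place by more than 15 mm (distance of any of tin, glue, brush, jar from where it was at the start of the episode above 0.015 m).
It fails at once if the glue bottle or jar is tipped over (angle between any of glue, jar's own z axis and vertical above 0.3 rad).
It also fails if it takes over 54 s, if anything falls off the work surface, if the arm or the gripper's body presses on something with over 40 N, if the wrist force passes 120 N, or if a joint passes its speed limit or range.

## Working session

There is one attempt and no reset: what is moved stays moved. The work goes in short steps, Python scripts to look and compute and a tool call to move; the robot and the scene stay as the last step left them, time stands still between calls to the robot, and variables do not carry over. Pictures are saved under pics/ and viewed, and the job is handed in when it is done.

Besides the shell and the picture viewer there is one more tool, called after "Emit:" as a command line: name --argument value ..., lists and objects as JSON in quotes. arm_command: Moves the arm, as the interface text tells. Its arguments: {"type":"object","properties":{"deltas":{"type":"array"},"gripper":{"type":"number"}},"required":["deltas"]}

```bash
mkdir -p pics; ls; python3 - <<'E'
from rig import arm
import cv2
for n in ("top","side","wrist"):
    c=arm.calibration(n); print(n,c)
    cv2.imwrite(f"pics/{n}0.png",arm.grab_frame(n)[:,:,::-1])
print(arm.get_obs())
E
```

```text
pics
top {'fx': 381.05648625526504, 'fy': 381.05648625526504, 'cx': 281.40314223645385, 'cy': 205.56987384505953, 'position': array([391.24402467,  30.79011656, 959.72338308]), 'orientation': array([ 0.12308165, -0.15542699, -1.58882823])}
side {'fx': 397.13068112203314, 'fy': 397.13068112203314, 'cx': 276.7892971273446, 'cy': 216.93616836955115, 'position': array([ 408.51604076, -741.84481933,  480.03968611]), 'orientation': array([ 1.04830881, -0.08141338, -0.17799935])}
wrist {'fx': 367.71813081346426, 'fy': 367.71813081346426, 'cx': 284.828860408911, 'cy': 203.54324031024825, 'position': array([167.92141004, 605.86873476, 371.53556671]), 'orientation': array([-0.27356714, -0.179534  ,  1.16855102])}
{'time': 0.15, 'joint_positions': array([ 1.07361442e+00,  2.77001665e-01, -2.75685748e-02,  1.26802487e+00,
       -1.37324670e-05,  1.46741786e+00]), 'joint_vel': array([ 0.00020207, -0.00099761,  0.00275381, -0.00075083, -0.00068824,
       -0.00028727]), 'effort': array([-7.79230572e-05, -4.46058547e+01,  2.95638120e+01,  1.05414202e-02,
       -1.26699424e-04,  7.80696809e-06]), 'ee_pos': array([239.51628875, 576.60924589, 230.38837052]), 'ee_rot': array([-6.14493855e-01, -3.08037888e+00,  2.70502890e-03]), 'ft_force': array([ 0.18569555, -0.21649414, -1.06285249]), 'moment': array([-0.02783625, -0.0136827 , -0.01197438]), 'opening': 85.27836973390833}
```

View pics/top0.png

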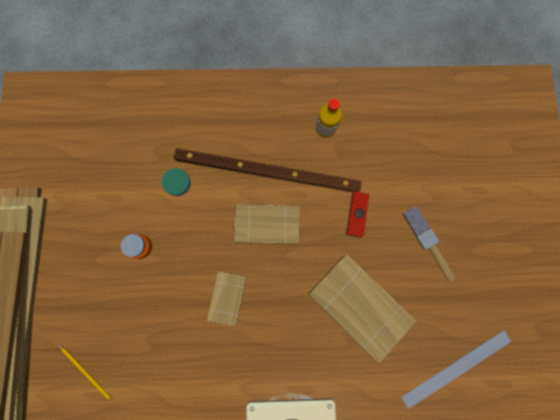

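View pics/side0.png

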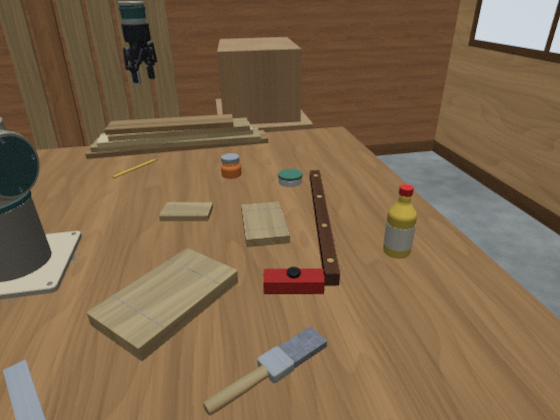

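The top view shows three pale boards: small at (227,298), middle at (267,224) and large at (363,308). The one at (267,224) is middle-sized, has two grey lines and lies in front of the fence. The stop, at (358,214), is at the fence's right (-y) end. The tin is at (176,182), jar (135,245), glue (328,120) and brush (430,240).

```bash
cat > h.py <<'E'
import numpy as np, cv2
from scipy.spatial.transform import Rotation as R
def ray(c,uv,z):
    uv=np.asarray(uv,float).reshape(-1,2)
    d=np.c_[(uv[:,0]-c['cx'])/c['fx'],-(uv[:,1]-c['cy'])/c['fy'],-np.ones(len(uv))]
    d=R.from_rotvec(c['orientation']).apply(d)
    p=np.array(c['position']); return (p+d*((z-p[2])/d[:,2])[:,None])[:,:2]
def rect(c,cnt,z):
    w=ray(c,cnt.reshape(-1,2),z).astype(np.float32)
    return cv2.minAreaRect(w), w
def big(m,roi):
    mm=np.zeros_like(m); x0,y0,x1,y1=roi; mm[y0:y1,x0:x1]=m[y0:y1,x0:x1]
    cs,_=cv2.findContours(mm,cv2.RETR_EXTERNAL,cv2.CHAIN_APPROX_NONE)
    return max(cs,key=cv2.contourArea)
E
python3 - <<'E'
from rig import arm
from h import *
c=arm.calibration("top"); im=cv2.imread("pics/top0.png"); hsv=cv2.cvtColor(im,cv2.COLOR_BGR2HSV)
for p in [(267,215),(250,235),(267,255),(267,190),(260,165),(200,156),(358,200)]: print(p,hsv[p[1],p[0]])
cv2.imwrite("pics/crop0.png",cv2.resize(im[130:270,150:390],None,fx=3.3,fy=3.3,interpolation=cv2.INTER_CUBIC))
E
```

```text
(267, 215) [ 20 114 150]
(250, 235) [ 20 117 152]
(267, 255) [ 16 161 138]
(267, 190) [ 17 170 153]
(260, 165) [ 13 183  71]
(200, 156) [ 15 182  63]
(358, 200) [  4 235 150]
```

View pics/crop0.png

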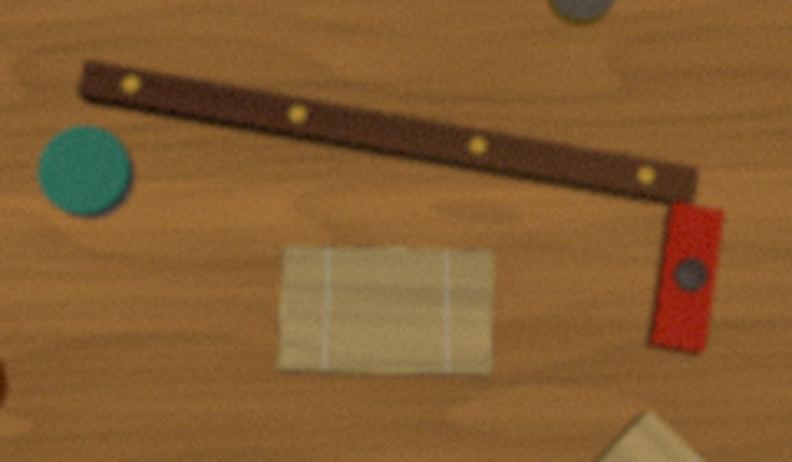

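The crop confirms it: the middle board has two pencil lines, and the fence and stop are clear of it.

```bash
cat >> h.py <<'E'
def segs(im):
    hsv=cv2.cvtColor(cv2.GaussianBlur(im,(3,3),0),cv2.COLOR_BGR2HSV)
    board=cv2.inRange(hsv,(10,30,100),(32,142,255))
    board=cv2.morphologyEx(board,cv2.MORPH_OPEN,np.ones((3,3)))
    fence=cv2.inRange(hsv,(0,60,0),(30,255,105))
    stop=cv2.inRange(hsv,(0,190,90),(8,255,255))|cv2.inRange(hsv,(174,190,90),(180,255,255))
    return board,fence,stop
E
python3 - <<'E'
from rig import arm
from h import *
c=arm.calibration("top"); im=cv2.imread("pics/top0.png")
b,f,s=segs(im)
for n,m,roi,z in (("board",b,(222,195,312,252),22),("fence",f,(165,140,370,198),30),("stop",s,(340,188,380,245),30)):
    k=big(m,roi); r,w=rect(c,k,z); print(n,r,cv2.boxPoints(r).round(1).tolist())
hsv=cv2.cvtColor(im,cv2.COLOR_BGR2HSV)
k=big(cv2.inRange(hsv,(60,100,40),(95,255,255)),(155,160,200,205));print("tin",ray(c,cv2.minEnclosingCircle(k)[0],28))
print("jar",ray(c,(133,245),60)); print("brassdots")
print("small/large",ray(c,[(219,272),(244,277),(235,325),(209,320),(346,256),(414,321),(381,360),(311,294)],22).round())
print("brush",ray(c,[(406,212),(453,280)],10))
E
```

```text
board ((514.7138671875, 47.32965850830078), (160.98880004882812, 97.50684356689453), 88.1431655883789) [[463.3999938964844, -31.5], [560.7999877929688, -34.70000076293945], [566.0, 126.19999694824219], [468.6000061035156, 129.39999389648438]]
fence ((647.8179321289062, 45.11286926269531), (477.45379638671875, 36.37144470214844), 78.409912109375) [[582.0, -185.10000610351562], [617.7000122070312, -192.39999389648438], [713.5999755859375, 275.29998779296875], [678.0, 282.6000061035156]]
stop ((534.4397583007812, -179.73529052734375), (41.07650375366211, 114.05286407470703), 78.7867660522461) [[474.5, -188.8000030517578], [586.4000244140625, -211.0], [594.4000244140625, -170.6999969482422], [482.5, -148.5]]
tin [[623.78769908 273.57579203]]
jar [[465.41879621 359.62494571]]
brassdots
small/large [[ 399.  164.]
 [ 385.  104.]
 [ 274.  126.]
 [ 287.  187.]
 [ 430. -146.]
 [ 272. -300.]
 [ 186. -215.]
 [ 341.  -56.]]
brush [[ 537.4870385  -306.92630934]
 [ 365.35990968 -409.61271442]]
```

Emit:
arm_command --deltas '[[[0,0,0],[0,0,-0.93]],[[0,0,0],[0,0,-0.93]],[[-0.4,-0.7,0],[0,0,0]],[[-0.4,-0.7,0],[0,0,0]],[[-0.4,-0.7,0],[0,0,0]],[[-0.4,-0.7,0],[0,0,0]],[[-0.4,-0.7,0],[0,0,0]],[[-0.4,-0.7,0],[0,0,0]],[[-0.4,-0.7,0],[0,0,0]],[[-0.4,-0.7,0],[0,0,0]],[[0,0,0],[0,0,0]],[[0,0,0],[0,0,0]]]' --gripper 70

```text
time: 1.15
ee_pos: [321.2, 330.9, 231.2]
ee_rot: [-0.317, -3.125, -0.0]
ft_force: [0.1, 0.8, -1.1]
opening: 59.6
```

```bash
cat >> h.py <<'E'
PH=0.2
n_=np.array([np.cos(PH),-np.sin(PH)]); u_=np.array([np.sin(PH),np.cos(PH)])
def st(arm):
    o=arm.get_obs(); M=R.from_rotvec(o['ee_rot']).as_matrix(); p=o['ee_pos'][:2]
    print("t",round(o['time'],2),"n,s,z",(n_@p).round(1),(u_@p).round(1),o['ee_pos'][2].round(1),"jaw slope",np.arctan2(M[0,1],M[1,1]).round(3),"tilt",M[:,2].round(3),"F",o['ft_force'].round(1),"op",round(o['opening'],1))
E
python3 -c "
from rig import arm
from h import *
st(arm)"
```

```text
t 1.15 n,s,z 249.0 388.1 231.2 jaw slope 0.202 tilt [-0.  0. -1.] F [ 0.1  0.8 -1.1] op 59.6
```

Emit:
arm_command --deltas '[[[-0.51,-0.75,0],[0,0,0]],[[-0.51,-0.75,0],[0,0,0]],[[-0.51,-0.75,0],[0,0,0]],[[-0.51,-0.75,0],[0,0,0]],[[-0.51,-0.75,0],[0,0,0]],[[-0.51,-0.75,0],[0,0,0]],[[-0.51,-0.75,0],[0,0,0]],[[-0.51,-0.75,0],[0,0,0]],[[0,0,0.8],[0,0,0]],[[0,0,0.8],[0,0,0]],[[0,0,0.8],[0,0,0]],[[0,0,0.8],[0,0,0]]]'

```text
time: 2.15
ee_pos: [434.4, 65.3, 102.2]
ee_rot: [0.311, 3.125, 0.001]
ft_force: [0.1, 0.1, 0.7]
opening: 60.0
```

Emit:
arm_command --deltas '[[[0,0,0.8],[0,0,0]],[[0,0,0.8],[0,0,0]],[[0,0,0.5],[0,0,0]],[[0,0,0.2],[0,0,0]],[[0,0,0],[0,0,0]],[[0,0,0],[0,0,0]]]'

```text
time: 2.65
ee_pos: [434.1, 65.3, 11.6]
ee_rot: [0.311, 3.126, 0.0]
ft_force: [0.7, 0.7, 1.4]
opening: 60.0
```

```bash
python3 -c "
from rig import arm
from h import *
st(arm)
a=arm.grab_frame('top')[:,:,::-1];b=arm.grab_frame('side')[:,:,::-1]
cv2.imwrite('pics/t1.png',a)
cv2.imwrite('pics/s1.png',cv2.resize(b[100:300,140:400],None,fx=3,fy=3))"
```

```text
t 2.65 n,s,z 412.5 150.2 11.6 jaw slope 0.198 tilt [ 0.  0. -1.] F [0.7 0.7 1.4] op 60.0
```

View pics/s1.png

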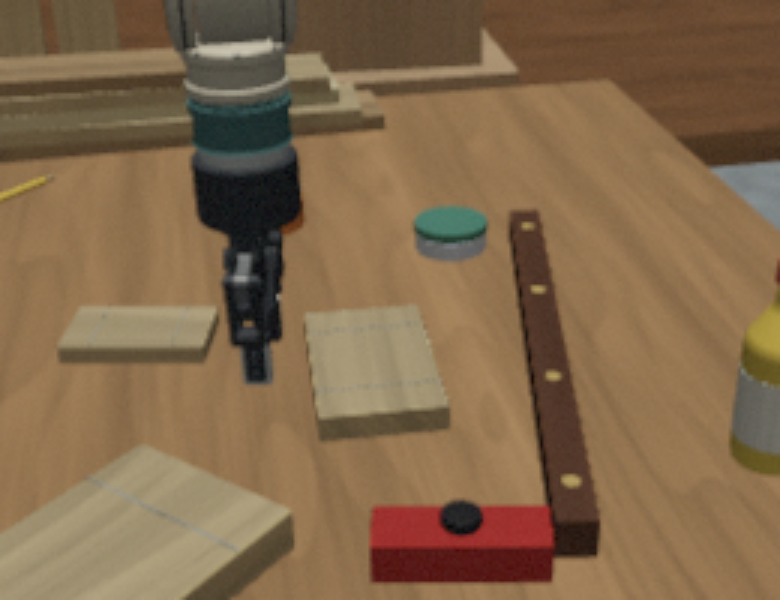

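View pics/t1.png

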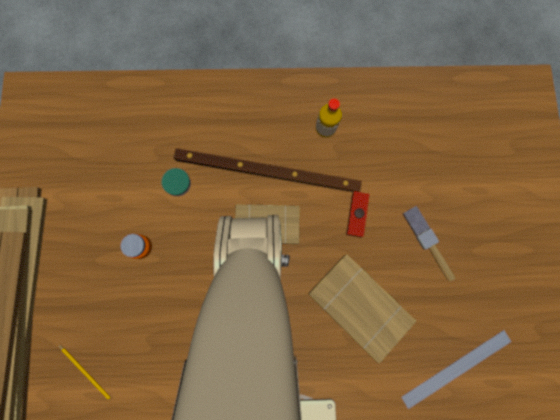

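Emit:
arm_command --deltas '[[[0,0,0.16],[0,0,0]],[[-0.2,0,0],[0,0,0]],[[-0.2,0,0],[0,0,0]],[[-0.2,0,0],[0,0,0]],[[-0.2,0,0],[0,0,0]],[[-0.2,0,0],[0,0,0]],[[-0.2,0,0],[0,0,0]],[[-0.2,0,0],[0,0,0]],[[-0.2,0,0],[0,0,0]],[[-0.1,0,0],[0,0,0]],[[0,0,0],[0,0,0]],[[0,0,0],[0,0,0]]]'

```text
time: 3.75
ee_pos: [501.5, 51.0, 5.1]
ee_rot: [0.312, 3.124, -0.0]
ft_force: [0.4, 0.7, -0.7]
opening: 59.7
```

```bash
python3 -c "
from rig import arm
from h import *
st(arm)
a=arm.grab_frame('top')[:,:,::-1];b=arm.grab_frame('side')[:,:,::-1]
v=np.vstack([cv2.resize(a[130:270,150:390],(560,327)),cv2.resize(b[150:300,140:400],(470,271))[:, :].copy() if 0 else cv2.resize(b[150:300,140:400],(560,273))])
cv2.imwrite('pics/v2.png',v)"
```

```text
t 3.75 n,s,z 481.4 149.6 5.1 jaw slope 0.199 tilt [ 0.002 -0.    -1.   ] F [ 0.4  0.7 -0.7] op 59.7
```

View pics/v2.png

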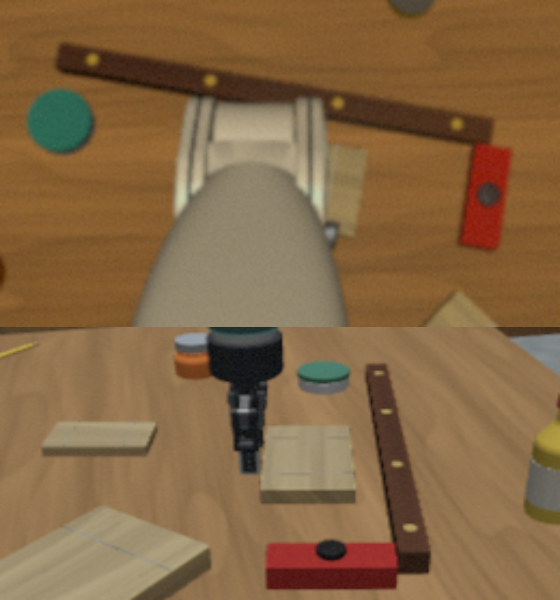

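The board has turned nearly parallel, with a gap of roughly 20–30 mm left to the fence. I'll keep pushing gently.

Emit:
arm_command --deltas '[[[-0.1,0,0],[0,0,0]],[[-0.1,0,0],[0,0,0]],[[-0.1,0,0],[0,0,0]],[[-0.1,0,0],[0,0,0]],[[-0.1,0,0],[0,0,0]],[[-0.05,0,0],[0,0,0]],[[0,0,0],[0,0,0]]]'

```text
time: 4.43
ee_pos: [523.4, 46.7, 5.1]
ee_rot: [0.312, 3.124, -0.0]
ft_force: [0.7, -0.3, -0.7]
opening: 59.8
```

```bash
cat > look.py <<'E'
import sys
from rig import arm
from h import *
st(arm)
a=arm.grab_frame('top')[:,:,::-1];b=arm.grab_frame('side')[:,:,::-1]
cv2.imwrite('pics/%s_raw.png'%sys.argv[1],a);cv2.imwrite('pics/%s_sraw.png'%sys.argv[1],b)
v=np.vstack([cv2.resize(a[130:250,190:390],(500,300)),cv2.resize(b[180:300,200:400],(500,300))])
cv2.imwrite('pics/%s.png'%sys.argv[1],v)
E
python3 look.py v3
```

```text
t 4.43 n,s,z 503.6 149.7 5.1 jaw slope 0.199 tilt [ 0.002 -0.    -1.   ] F [ 0.7 -0.3 -0.7] op 59.8
```

View pics/v3.png

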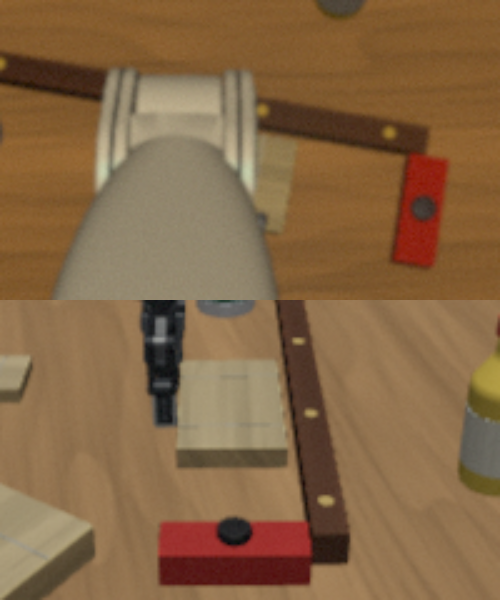

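Emit:
arm_command --deltas '[[[-0.06,0,0],[0,0,0]],[[-0.06,0,0],[0,0,0]],[[-0.03,0,0],[0,0,0]],[[0,0,0],[0,0,0]]]'

```text
time: 4.87
ee_pos: [527.7, 45.7, 4.8]
ee_rot: [0.312, 3.126, -0.0]
ft_force: [-1.2, 0.4, 0.3]
opening: 59.9
```

Emit:
arm_command --deltas '[[[-0.05,0,0],[0,0,0]],[[0,0,0],[0,0,0]]]'

```text
time: 5.03
ee_pos: [529.9, 45.3, 4.8]
ee_rot: [0.312, 3.126, -0.0]
ft_force: [-0.9, 1.0, -0.9]
opening: 59.8
```

Emit:
arm_command --deltas '[[[-0.05,0,0],[0,0,0]],[[0,0,0],[0,0,0]]]'

```text
time: 5.2
ee_pos: [531.9, 45.0, 4.9]
ee_rot: [0.312, 3.126, 0.0]
ft_force: [-2.4, 0.5, 0.8]
opening: 59.8
```

Emit:
arm_command --deltas '[[[-0.05,0,0],[0,0,0]],[[0,0,0],[0,0,0]],[[0,0,0],[0,0,0]]]'

```text
time: 5.45
ee_pos: [531.9, 44.9, 4.7]
ee_rot: [-0.312, -3.123, -0.001]
ft_force: [-6.1, 1.1, 4.1]
opening: 59.7
```

```bash
python3 look.py v4
```

```text
t 5.45 n,s,z 512.4 149.7 4.7 jaw slope 0.199 tilt [-0.003  0.001 -1.   ] F [-6.1  1.1  4.1] op 59.7
```

View pics/v4.png

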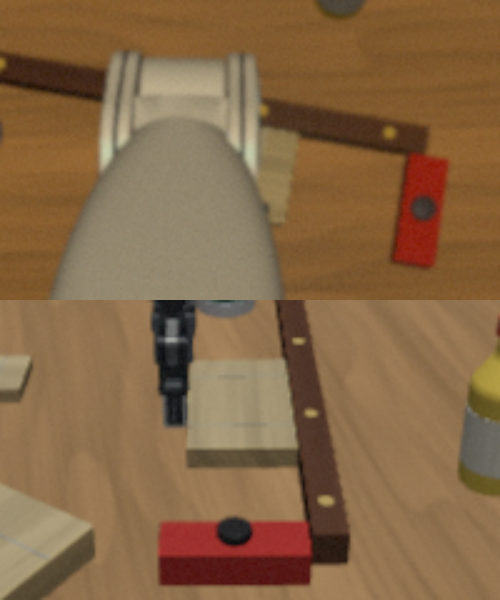

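Contact force rose to about 6 N, and the board now lies along the fence. Next I'll back off, lift and move round to the far end.

Emit:
arm_command --deltas '[[[0.3,0,0],[0,0,0]],[[0.6,0,0],[0,0,0]],[[0,0,-0.6],[0,0,0]],[[0,0,-0.9],[0,0,0]],[[0,0.8,-0.5],[0,0,0]],[[0,0.9,0],[0,0,0]],[[0,0.9,0],[0,0,0]],[[0,0.9,0],[0,0,0]],[[0,0,0],[0,0,0]],[[0,0,0],[0,0,0]]]'

```text
time: 6.38
ee_pos: [527.6, 190.7, 85.5]
ee_rot: [0.307, 3.123, 0.001]
ft_force: [-0.5, 0.2, 1.0]
opening: 60.1
```

```bash
python3 look.py v5; python3 - <<'E'
from rig import arm
from h import *
print(arm.get_obs()['joint_positions'].round(2))
c=arm.calibration("top"); im=cv2.imread("pics/v5_raw.png")
b,f,s=segs(im); k=big(b,(240,165,340,235)); r,w=rect(c,k,22); p=cv2.boxPoints(r); print(r); print((p@n_).round(1),(p@u_).round(1))
E
```

```text
t 6.38 n,s,z 479.2 291.8 85.5 jaw slope 0.196 tilt [ 0.003  0.    -1.   ] F [-0.5  0.2  1. ] op 60.1
[ 0.23  0.28 -0.35  0.94 -0.    0.43]
((584.3104248046875, 25.231735229492188), (161.8559112548828, 96.23836517333984), 78.72374725341797)
[519.8 616.  615.5 519.3] [ 59.7  60.  221.9 221.6]
```

View pics/v5.png

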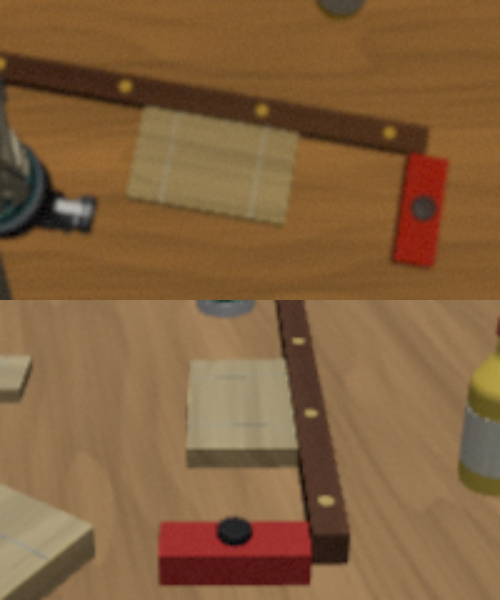

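The board is flush to the fence (n 519.5–615.8, long axis parallel) and its free end is about 109 mm from the stop. I'll turn the jaws across the end.

Emit:
arm_command --deltas '[[[0,0,0],[0,0,1]],[[0,0,0],[0,0,1]],[[0,0,0],[0,0,1]],[[0,0,0],[0,0,1]],[[0,0,0],[0,0,1]],[[0,0,0],[0,0,1]],[[0,0,0],[0,0,1]],[[0,0,0],[0,0,1]],[[0,0,0],[0,0,1]],[[0,0,0],[0,0,1]],[[0,0,0],[0,0,1]],[[0,0,0],[0,0,1]]]'

```text
time: 7.48
ee_pos: [525.8, 187.2, 84.8]
ee_rot: [2.099, 2.337, -0.001]
ft_force: [-0.1, 0.4, -0.9]
opening: 60.1
```

Emit:
arm_command --deltas '[[[0,0,0],[0,0,1]],[[0,0,0],[0,0,1]],[[0,0,0],[0,0,1]],[[-0.3,0.7,0],[0,0,0]],[[-0.4,0.7,0],[0,0,0]],[[-0.3,0.6,0],[0,0,0]],[[0,0,0],[0,0,0]],[[0,0,0],[0,0,0]]]'

```text
time: 8.15
ee_pos: [597.4, 131.5, 84.8]
ee_rot: [2.435, 1.985, 0.0]
ft_force: [0.2, -1.1, 0.7]
opening: 59.9
```

```bash
python3 look.py v6
```

```text
t 8.15 n,s,z 559.4 247.5 84.8 jaw slope 1.774 tilt [ 0. -0. -1.] F [ 0.2 -1.1  0.7] op 59.9
```

View pics/v6.png

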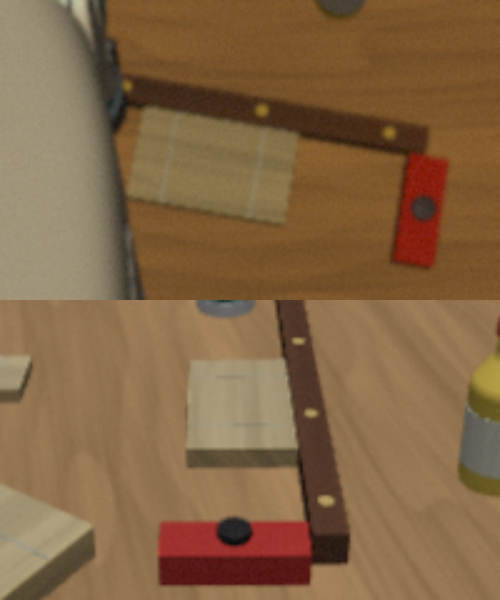

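Emit:
arm_command --deltas '[[[0.1,0,0.6],[0,0,0]],[[0,0,0.6],[0,0,0]],[[0,0,0.5],[0,0,0]],[[0,0,0.29],[0,0,0]],[[0,0,0],[0,0,0]],[[-0.2,0,0],[0,0,0]],[[-0.2,0,0],[0,0,0]],[[-0.2,0,0],[0,0,0]],[[-0.2,0,0],[0,0,0]],[[-0.2,0,0],[0,0,0]],[[0,0,0],[0,0,0]],[[0,0,0],[0,0,0]]]'

```text
time: 9.25
ee_pos: [589.6, 97.4, 5.8]
ee_rot: [2.431, 1.987, -0.0]
ft_force: [0.5, -0.6, 0.6]
opening: 59.2
```

```bash
python3 look.py v7
```

```text
t 9.25 n,s,z 558.5 212.6 5.8 jaw slope 1.771 tilt [ 0.001 -0.001 -1.   ] F [ 0.5 -0.6  0.6] op 59.2
```

View pics/v7.png

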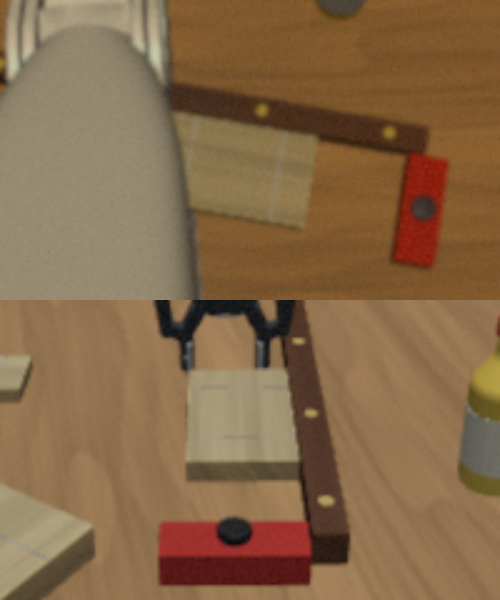

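The push is working and the board is staying along the fence. About 92 mm remains, so I'll continue.

Emit:
arm_command --deltas '[[[-0.2,0,0],[0,0,0]],[[-0.2,0,0],[0,0,0]],[[-0.2,0,0],[0,0,0]],[[-0.2,0,0],[0,0,0]],[[-0.2,0,0],[0,0,0]],[[-0.2,0,0],[0,0,0]],[[-0.2,0,0],[0,0,0]],[[-0.2,0,0],[0,0,0]],[[-0.2,0,0],[0,0,0]],[[-0.1,0,0],[0,0,0]],[[0,0,0],[0,0,0]],[[0,0,0],[0,0,0]]]'

```text
time: 10.35
ee_pos: [574.0, 23.3, 5.2]
ee_rot: [2.432, 1.988, -0.002]
ft_force: [0.2, -1.2, 0.7]
opening: 59.4
```

```bash
python3 look.py v8
```

```text
t 10.35 n,s,z 557.9 136.9 5.2 jaw slope 1.771 tilt [-0.001 -0.001 -1.   ] F [ 0.2 -1.2  0.7] op 59.4
```

View pics/v8.png

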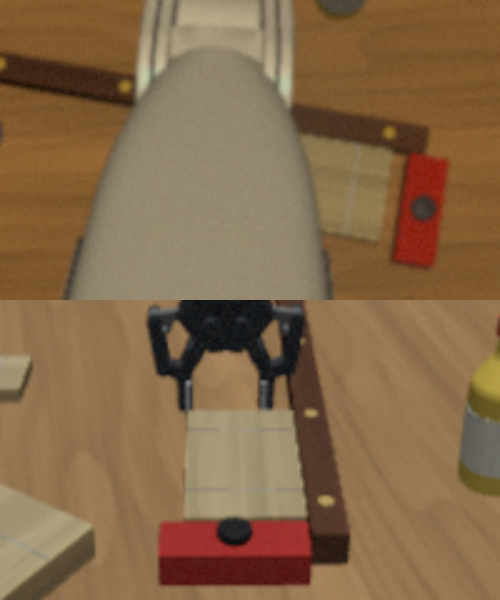

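Emit:
arm_command --deltas '[[[-0.1,0,0],[0,0,0]],[[-0.1,0,0],[0,0,0]],[[-0.1,0,0],[0,0,0]],[[0,0,0],[0,0,0]],[[0,0,0],[0,0,0]]]'

```text
time: 10.87
ee_pos: [571.8, 11.8, 5.3]
ee_rot: [2.431, 1.989, -0.001]
ft_force: [-0.0, -0.6, -0.2]
opening: 59.8
```

Emit:
arm_command --deltas '[[[-0.05,0,0],[0,0,0]],[[0,0,0],[0,0,0]],[[0,0,0],[0,0,0]]]'

```text
time: 11.12
ee_pos: [571.5, 10.2, 5.3]
ee_rot: [2.431, 1.989, -0.0]
ft_force: [0.4, 0.9, -0.4]
opening: 59.7
```

Emit:
arm_command --deltas '[[[-0.05,0,0],[0,0,0]],[[0,0,0],[0,0,0]],[[0,0,0],[0,0,0]]]'

```text
time: 11.37
ee_pos: [571.2, 8.4, 5.3]
ee_rot: [2.431, 1.99, 0.0]
ft_force: [0.1, 1.7, -0.1]
opening: 59.6
```

```bash
python3 look.py v9
```

```text
t 11.37 n,s,z 558.1 121.7 5.3 jaw slope 1.77 tilt [ 0. -0. -1.] F [ 0.1  1.7 -0.1] op 59.6
```

View pics/v9.png

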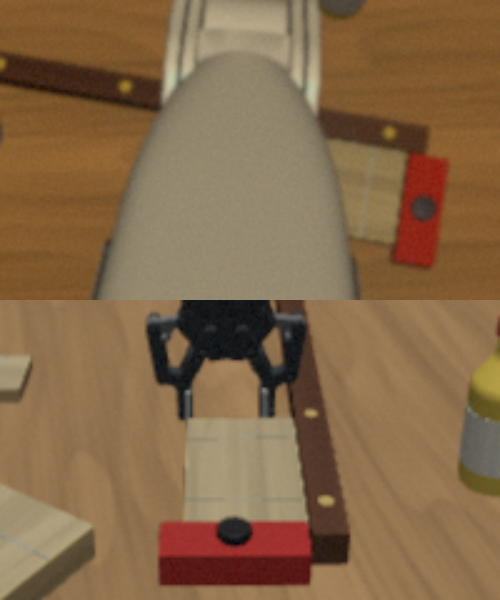

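Nearly touching. I'll go on in 2 mm steps until the force rises.

Emit:
arm_command --deltas '[[[-0.05,0,0],[0,0,0]],[[0,0,0],[0,0,0]],[[0,0,0],[0,0,0]]]'

```text
time: 11.72
ee_pos: [571.0, 6.9, 5.4]
ee_rot: [-2.431, -1.99, -0.002]
ft_force: [1.5, 3.5, -1.2]
opening: 59.9
```

Emit:
arm_command --deltas '[[[-0.05,0,0],[0,0,0]],[[0,0,0],[0,0,0]],[[0,0,0],[0,0,0]]]'

```text
time: 11.97
ee_pos: [571.1, 6.9, 5.4]
ee_rot: [-2.428, -1.989, -0.008]
ft_force: [2.5, 9.0, -1.7]
opening: 59.7
```

The force is 9 N with no further motion, so the board has reached the stop. I'll back off and check.

Emit:
arm_command --deltas '[[[0.2,0,0],[0,0,0]],[[0.5,0,0],[0,0,0]],[[0,0,-0.7],[0,0,0]],[[0,0,-0.9],[0,0,0]],[[0.8,0,-0.3],[0,0,0]],[[0.9,0,0],[0,0,0]],[[0.9,0,0],[0,0,0]],[[0.5,0,0],[0,0,0]],[[0,0,0],[0,0,0]],[[0,0,0],[0,0,0]]]'

```text
time: 12.8
ee_pos: [600.2, 153.9, 81.2]
ee_rot: [2.428, 1.991, -0.002]
ft_force: [-0.1, -0.2, -0.8]
opening: 59.9
```

```bash
python3 look.py v10; python3 - <<'E'
from rig import arm
from h import *
c=arm.calibration("top"); im=cv2.imread("pics/v10_raw.png")
b,f,s=segs(im)
for m,roi,z in ((b,(255,175,362,240),22),(s,(340,188,380,245),30)):
  k=big(m,roi); r,w=rect(c,k,z); p=cv2.boxPoints(r); print(r); print((p@n_).round(1),(p@u_).round(1))
hsv=cv2.cvtColor(im,cv2.COLOR_BGR2HSV)
k=big(cv2.inRange(hsv,(60,100,40),(95,255,255)),(155,160,200,205));print("tin",ray(c,cv2.minEnclosingCircle(k)[0],28))
cv2.imwrite("pics/crop10.png",cv2.resize(im[150:250,260:390],None,fx=6,fy=6,interpolation=cv2.INTER_CUBIC))
E
```

```text
t 12.8 n,s,z 557.7 270.1 81.2 jaw slope 1.768 tilt [-0.    -0.002 -1.   ] F [-0.1 -0.2 -0.8] op 59.9
((562.0401611328125, -83.84964752197266), (159.91709899902344, 95.91533660888672), 78.57726287841797)
[519.6 615.5 615.4 519.5] [-50.5 -50.4 109.5 109.4]
((533.4243774414062, -180.83251953125), (41.06319808959961, 111.60726928710938), 76.76970672607422)
[502.3 613.9 615.1 503.6] [-90.  -93.5 -52.5 -49. ]Traceback (most recent call last):
  File "<stdin>", line 8, in <module>
  File "h.py", line 14, in big
    return max(cs,key=cv2.contourArea)
ValueError: max() iterable argument is empty
```

View pics/v10_raw.png

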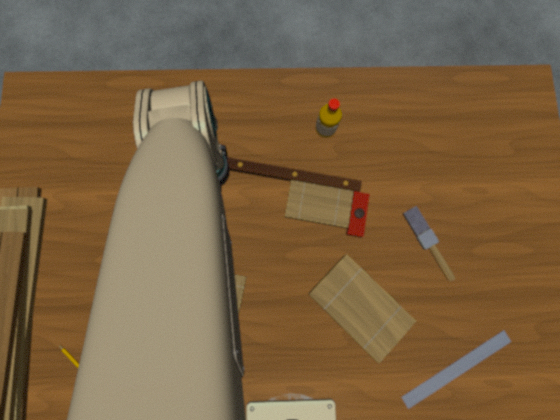

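View pics/v10.png

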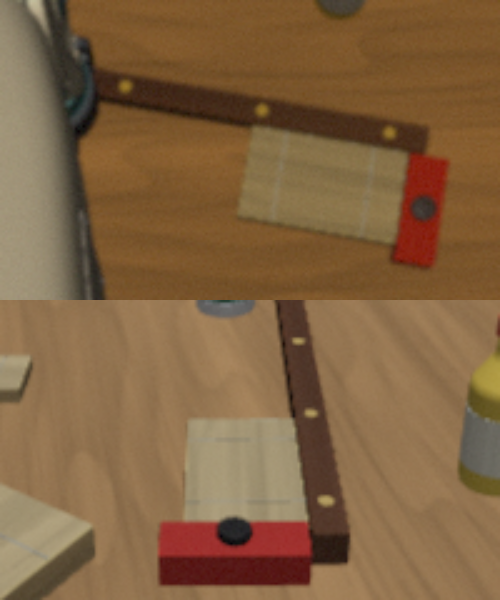

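Emit:
arm_command --deltas '[[[0,0,-0.9],[0,0,0]],[[0,0,-0.9],[0,0,0]],[[0,0,-0.9],[0,0,0]],[[0.3,-0.8,0],[0,0,0]],[[0.3,-0.8,0],[0,0,0]],[[0.6,-0.6,0],[0,0,0]],[[0.6,-0.6,0],[0,0,0]],[[0.8,-0.2,0],[0,0,0]],[[0.8,-0.2,0],[0,0,0]],[[0.8,-0.2,0],[0,0,0]],[[0.8,-0.2,0],[0,0,0]],[[0,0,0],[0,0,0]]]'

```text
time: 13.9
ee_pos: [498.9, 381.4, 189.2]
ee_rot: [-2.428, -1.992, -0.003]
ft_force: [-0.0, -0.4, -0.0]
opening: 59.8
```

```bash
python3 look.py v11; python3 - <<'E'
from rig import arm
from h import *
c=arm.calibration("top"); im=cv2.imread("pics/v11_raw.png"); im0=cv2.imread("pics/top0.png")
b,f,s=segs(im)
k=big(b,(255,175,362,240)); r,w=rect(c,k,22); p=cv2.boxPoints(r); print(r); print((p@n_).round(1),(p@u_).round(1))
d=cv2.absdiff(im,im0).max(2)
for n,(x0,y0,x1,y1) in dict(tin=(155,160,200,205),jar=(115,228,160,265),glue=(310,92,350,142),brush=(398,200,460,285)).items(): print(n,(d[y0:y1,x0:x1]>40).sum())
E
```

```text
t 13.9 n,s,z 413.2 472.9 189.2 jaw slope 1.767 tilt [ 0.001  0.002 -1.   ] F [-0.  -0.4 -0. ] op 59.8
((562.7308349609375, -83.89892578125), (160.17982482910156, 97.52183532714844), 78.97391510009766)
[520.  617.5 616.3 518.8] [-50.9 -50.1 110.  109.3]
tin 0
jar 0
glue 0
brush 0
```

View pics/v11_raw.png

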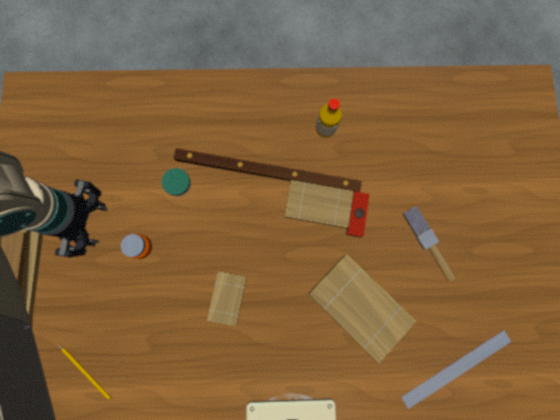

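The tin, jar, glue and brush are unchanged from the first picture. The board sits in the corner around (320,203) with no visible gaps, and the arm is clear of everything.

```bash
python3 -c "
from rig import arm
print(arm.job_done())"
```

```text
the job is handed in; nothing more can be done
None
```

I pushed the middle-sized board flush along the fence with both open fingertips. I then pushed its end along the fence until it met the red stop, at about 9 N with no further motion, and handed the job in at about 14 s.

- **Fence:** the last pictures put the board's fence-side edge at 615.4–617.5 mm against a fence face measured at about 616 mm. The board's angle is within about 0.01 rad of the fence's.
- **Stop:** the board's end measures about -50.5 mm along the fence and the stop face about -49 to -50 mm. That is contact within measuring error, and no gap shows in the pictures.
- **Other objects:** the image patches around the tin, jar, glue and brush were unchanged from the start, and the arm was clear of everything.
- **Failed or differing checks:** one tin check failed because the arm hid the tin; I repeated it with the arm out of the way and it was fine. The stop's measured angle varied by about 0.03 rad between pictures, which I put down to the board touching it and noise in the colour mask.

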